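Fish the shoehorn out through the keepsake box's mouth

ROBOT

A 6-joint arm with a two-finger parallel gripper is mounted at the origin on the work surface. World frame = base frame: x ahead of the robot, y to its left, z up, the work surface at z = 0. Lengths are in m, angles in degrees, forces in N, time in s.
With the tool pointing down it reaches from about 0.25 to 0.775 m from the base axis. Payload 8.9 kg.
Tool frame: the origin (TCP) lies where the fingers leave the gripper's body, on its centre line; the fingertips stand 73 mm ahead of it and the grasp point (between the pads) lies 54 mm ahead of it; z points along the fingers, y is the direction in which the jaws open and shut (so a half turn about z gives the same grasp; the last joint's range is limited). The gripper opens to 85 mm and grips with 20 to 120 N. Pads are 22 mm wide; open, the fingers measure 114 mm over their backs; the gripper's body (76 mm by 85 mm) begins 54 mm behind the grasp point. The pads swing forward as they close: fully open they stand 13 mm farther back than shut.
Start: joints at [57.622, 16.656, -8.789, 64.555, 0, 82.019], TCP at [0.217, 0.478, 0.304] pointing down, gripper open.
Joint ranges: [-144.48, 144.48], [-52.06, 99.96], [-74.48, 78.29], [-112.23, 115.85], [-86.99, 84.42], [-180, 180]. Speed limits (degrees/s): [127.2, 127.2, 159.86, 180, 180, 180].

INTERFACE

Orientations are given as [roll, pitch, yaw] about the fixed x, y, z axes, in that order (R = Rz(yaw) Ry(pitch) Rx(roll)).
In Python, from bench import ctrl, read_camera, camera_info, search_frame, silhouettes, place_of gives the robot as it stands.
- The arm moves only by the shell command python3 -m creep 'ROWS' [OPENING]. ROWS is JSON, one flat list of numbers, 4 for each row, row after row: the shift along the world's x, y, z in m, then the turn about the world's z in rad. A call has 1 to 5 rows; each row shifts and turns the commanded pose from where the row before left it; what a row does not reach is not made up. A row lasts 1/12 s, in which the tool goes at most 41.7 mm and 7.16 degrees, less where a joint would pass 70% of its speed; a pose out of reach is approached as far as the arm can. A call with a gripper value outside its range is refused whole. OPENING is the closure, from 0 (fully open) to 1 (shut), set as the call begins (- or left out, the last holds). The fingers move at their own pace and stop on an object; the grip force is fixed at half the most. Time passes only in rows, so rows that do not move let the fingers close. It gives the time, the measured TCP pose, the force and the opening at its end, in the units of the state.
- ctrl.state(): the state, without advancing time (a new reading comes with each control period).
- read_camera(name): name is "scene" or "top" or "wrist"; returns the picture (420x560x3 uint8, red, green, blue); there is no depth.
- camera_info(name): a dict with "intrinsics" (3x3 intrinsics, pixels), "extrinsics" (4x4, takes a point from world to camera coordinates). Camera axes: x right, y up, looking along -z (the intrinsics and any distortion apply to the point x, -y, -z); pixel columns grow to the right and rows downward; lengths in m; the calibration is good to about 2 mm. A picture is of the moment at which its call begins: read the wrist's pose just before it. camera_info takes no time and is no camera call; for the wrist camera it gives the pose at the moment of the call.
- ctrl.hand_in(): hands the job in, once; it reports no verdict.
Trained networks look in the newest picture that a camera, given by its name, has taken for a name from the list of things; names that differ only in an ending like _2 or _b are one class to them, and where a whole thing is asked for, a point or a joint stands for the part that bears it (a point fixed in the world has none). Each returns a list of dicts, best first, with "conf" (0 to 1); they miss things now and then, are a little off and sometimes report something else, mostly with a low value. They report only what shows in the picture. A call takes as long as a camera call. They do not tell look-alikes from the thing itself.
- search_frame(camera, name): "centre" ([x, y, z] in m, in world coordinates, good to about 4 mm: the middle of the surface that is visible of it).
- silhouettes(camera, name): "mask" (420x560 bool, what is visible of it).
- place_of(camera, name): "centre" ([x, y, z] in m, in world coordinates, good to about 4 mm: a listed point, or the origin of a listed thing).
The state is a dict: "time": time; "joint_positions": joint angles; "joint_velocities": joint speeds; "tau": joint torques, N m; "tool_pos": TCP position; "eef_rot": TCP orientation; "ft_force": force on the tool from outside, world axes, zero at the start; "moment": the same for the moment, N m; "width": finger opening in m.
Only numpy, scipy, OpenCV 4.12 (cv2) and the standard library are available. Lean on these libraries where they do the work, as an engineer would, in place of code of your own. Each camera call takes 0.05 s, during which the arm holds its last target.

TASK

The shoehorn lies under the slats of the keepsake box, longer than the box's mouth, and the red badge standing at the end of the mouth is in the way. First move the red badge to the red-marked empty slot of the rack, standing upright and fully down, and let go of it; then grip the shoehorn, tilt it out diagonally through the mouth and finish while holding it still in the gripper, both its ends at least 5 cm above the top of the box and touching nothing else. Leave the other badges, the saucer and the soap dish where they are.

Things in the scene. Friction and masses are not known exactly. Their poses are not given: they have to be found in the camera images.
- box: Fixed pale wooden box, 262 (x) x 132 (y) x 52 mm high; origin: centre of its underside, z up. Floor 4 mm thick. Inside: x -125 to +89, y +-60 mm. A slatted lid, 7 mm thick, its underside 45 mm up, covers x -131 to -6 mm. Open above (the mouth) from x = -6 to +89, y +-60 mm. A solid end block, top 52 mm up, fills x = +89 to +131 mm and has a badge slot in it.
- mouth (a point): Centre of the box's mouth, level with the box's top; axes as the box's. The mouth measures 95 (x) x 120 (y) mm.
- end_slot (a point): Centre of the floor of the badge slot in the box's end block; axes as the box's. The slot is 12.4 (x) x 38.6 (y) mm and 18 mm deep.
- shoehorn: Loose aluminium shoehorn, 180 mm long, about 85 g, flat on the box floor roughly along the box's x, handle in the mouth (its end 8 to 25 mm from the end block), blade under the slats. Origin: mid-length, underside; x towards the handle, z up. Handle: x +28 to +90, 18 wide (y), 14 mm high. Blade: x -90 to +28, 40 mm wide, lips rising to 9 mm.
- handle_end (a point): Handle end of the shoehorn (x = +90 mm, 7 mm above its underside); same axes as the shoehorn.
- blade_end (a point): Blade end of the shoehorn (x = -90 mm, 1.5 mm above its underside); same axes as the shoehorn.
- handle_mid (a point): Middle of the shoehorn's handle (x = +62 mm, 7 mm above its underside); a good place to grip, fingers closing along y.
- red_badge: Loose red badge tile with a white enamel disc, 36 wide (its x) x 10 thick (its y) x 62 mm tall, about 30 g; origin: centre of its underside, z up. It starts upright in the slot of the box's end block, 44 mm standing out, broad faces towards the box's +-x. It looks the same turned half round.
- rack: Fixed low pale wooden rack, 166 long (its x) x 44 wide (its y) x 40 mm high; origin: centre of its underside. Three slots in a row along x, centred at x = -50.5, 0 and +50.5 mm, each 38.6 (x) x 12.4 (y) mm and 18 mm deep (floor 22 mm up). Badges stand in it with their broad faces towards the rack's +-y.
- red_mark: Red paint on both sides of the empty slot of the rack; origin: centre of that slot's floor (18 mm below the rack's top), axes as the rack's. A seated badge's origin coincides with it.
- blue_badge: Blue badge tile, same size as the red one, standing in another slot of the rack. Leave it.
- green_badge: Green badge tile, same size as the red one, standing in another slot of the rack. Leave it.
- saucer: Loose pink ceramic saucer, 110 mm across, 14 mm high, with a chrome key in it (fixed to it); origin: centre of its underside. Leave it.
- soap_dish: Loose pebble-shaped grey soap dish, 76 mm across, 18 mm high; origin: centre of its underside. Leave it.
Things that resemble listed ones, but are neither listed nor needed, are in the scene too. There is more than one size of the green_badge; the job needs the smallest.

How it is judged (in metres and radians):
On the way, in this order (a step that is already met when the one before it is completed fails the run):
1. the red badge stands fully down in the red-marked slot, let go (horizontal distance between red_badge and red_mark below 0.004 m and z of red_badge in the frame of red_mark between -0.004 and 0.004 m and angle between red_badge's own z axis and vertical below 0.2 rad and contact force between the fingers and red_badge below 0.1 N), for 0.3 s.
2. the shoehorn is out through the mouth, both ends 48 mm above the box's top (height (world z) of each of handle_end, blade_end above 0.1 m), for 0.2 s.
At the end, for the whole second after the job is handed in: Red badge in the marked slot (within 4 mm sideways and in height, tilt under 0.2 rad), not touched by the fingers; both shoehorn ends over 48 mm above the box's top (z over 100 mm), gripped (over 1 N), slower than 30 mm/s, touching neither box, rack nor badges (all of step 1 and all of step 2 and contact force between the fingers and shoehorn above 1 N and linear speed of shoehorn below 0.03 m/s and contact force between shoehorn and box below 0.1 N and contact force between shoehorn and rack below 0.1 N and contact force between shoehorn and red_badge below 0.1 N and contact force between shoehorn and blue_badge below 0.1 N and contact force between shoehorn and green_badge below 0.1 N); the arm keeps its last pose, push and grip.
It fails at once if the blue badge is moved by more than 12 mm (distance of blue_badge from where it was at the start of the episode above 0.012 m).
It fails at once if the green badge is moved by more than 12 mm (distance of green_badge from where it was at the start of the episode above 0.012 m).
It fails at once if the saucer is moved by more than 20 mm (distance of saucer from where it was at the start of the episode above 0.02 m).
It fails at once if the soap dish is moved by more than 20 mm (distance of soap_dish from where it was at the start of the episode above 0.02 m).
It also fails if it takes over 56 s, if anything falls off the work surface, if the arm or the gripper's body presses on something with over 40 N, if the wrist force passes 120 N, or if a joint passes its speed limit or range.

## Working session

There is one attempt and no reset: what is moved stays moved. The work goes in short steps, Python scripts to look and compute and a shell command to move; the robot and the scene stay as the last step left them, time stands still between calls to the robot, and variables do not carry over. Pictures are saved under pics/ and viewed, and the job is handed in when it is done.

```bash
ls; mkdir -p pics; python3 - <<'E'
from bench import *
import cv2
s=ctrl.state(); print(s)
for c in ["scene","top","wrist"]:
    im=read_camera(c); cv2.imwrite(f"pics/a_{c}.png",im[:,:,::-1])
    ci=camera_info(c); print(c,ci["intrinsics"],ci["extrinsics"].tolist() if hasattr(ci["extrinsics"],'tolist') else ci["extrinsics"])
E
```

```text
pics
{'time': 0.0, 'joint_positions': array([ 5.76205835e+01,  1.66906671e+01, -8.83232010e+00,  6.45536509e+01,
        9.67565380e-04,  8.20191585e+01]), 'joint_velocities': array([ 0.03173605, -0.01784159, -0.04549807,  0.04603299, -0.04923045,
        0.04065192]), 'tau': array([-1.62290366e-03, -5.37141967e+01,  3.31373012e+01,  1.60072488e-02,
       -3.21838043e-04,  1.02745759e-06]), 'tool_pos': array([0.21666892, 0.47782327, 0.30330832]), 'eef_rot': array([-1.79924239e+02, -1.15987729e-02,  1.55601417e+02]), 'ft_force': array([ 0.06569848, -0.11703427,  0.44231656]), 'moment': array([ 0.02229877, -0.03767656,  0.00492117]), 'width': 0.08542042661021508}
scene [[533.27436657   0.         271.84052755]
 [  0.         533.27436657 205.79295572]
 [  0.           0.           1.        ]] [[0.23998450844960142, 0.9707600000608227, -0.005697191072304549, -0.16848955388339254], [-0.7193732425681565, 0.18177297711185245, 0.6704183191626484, 0.3634832643452427], [0.6518508829334971, -0.1567916039646421, 0.7419614675608263, -1.41517120942223], [0.0, 0.0, 0.0, 1.0]]
top [[386.99757651   0.         278.08479514]
 [  0.         386.99757651 206.44260142]
 [  0.           0.           1.        ]] [[0.0024156955831364144, -0.9999907344680128, 0.0035630594961732144, 0.031107585821199494], [0.9988862393460634, 0.0025808948468285047, 0.04711284142214528, -0.5666540624833584], [-0.0471216007784987, 0.0034452808177662104, 0.9988832187899436, -0.7692813970041211], [0.0, 0.0, 0.0, 1.0]]
wrist [[324.47279663   0.         276.46305963]
 [  0.         324.47279663 210.13320321]
 [  0.           0.           1.        ]] [[0.41272260545049616, 0.9108546170297648, -0.001979289194337305, -0.5248467473967744], [-0.8700658369127341, 0.39359570012855455, -0.2967623026559411, 0.038023662797870256], [-0.2695282738183464, 0.12420262266101217, 0.9549493275229994, -0.38035496203701835], [0.0, 0.0, 0.0, 1.0]]
```

View pics/a_scene.png

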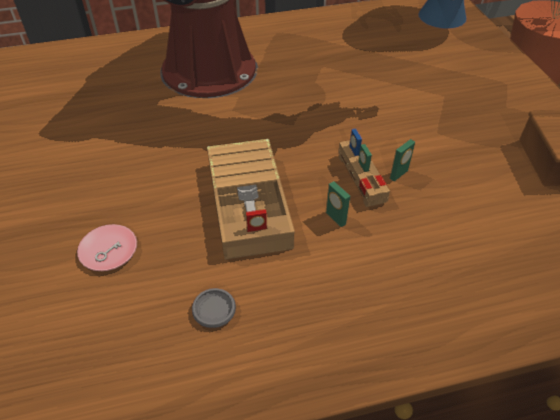

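View pics/a_top.png

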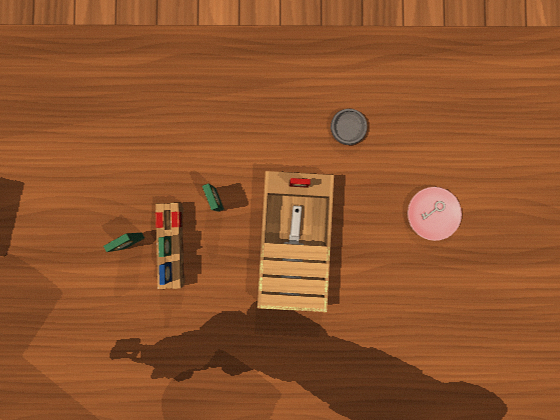

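View pics/a_wrist.png

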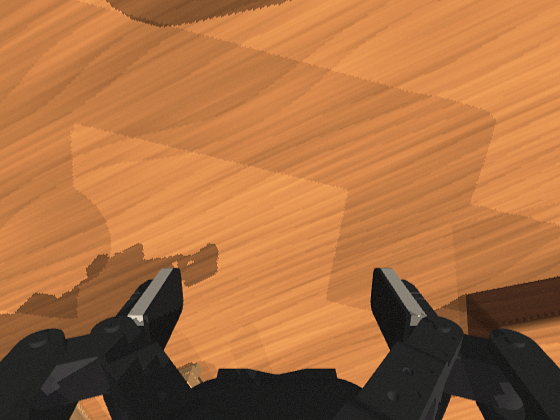

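```bash
python3 - <<'E'
from bench import *
for c in ["scene","top"]:
    read_camera(c)
    for n in ["red_badge","red_mark","rack","box","mouth","end_slot","handle_mid","handle_end","shoehorn","blue_badge","green_badge","saucer","soap_dish"]:
        r=place_of(c,n); print(c,n,[(x["centre"].round(4).tolist() if hasattr(x["centre"],'round') else x["centre"],round(x["conf"],2)) for x in r][:4])
print(ctrl.state()["time"])
E
```

```text
scene red_badge [([0.6086, -0.0047, 0.0325], 0.62)]
scene red_mark [([0.5388, 0.2482, 0.0179], 0.66), ([0.488, 0.2512, -0.0031], 0.55)]
scene rack [([0.4882, 0.2514, -0.0004], 0.91)]
scene box [([0.499, 0.002, 0.0002], 0.74)]
scene mouth [([0.5356, -0.0091, 0.0564], 0.76)]
scene end_slot [([0.6073, -0.0093, 0.0355], 0.68)]
scene handle_mid [([0.5422, -0.0053, 0.0118], 0.68)]
scene handle_end []
scene shoehorn [([0.481, 0.0011, 0.0012], 0.78)]
scene blue_badge [([0.4375, 0.2466, 0.0238], 0.54)]
scene green_badge [([0.4869, 0.2479, 0.0206], 0.83), ([0.4964, 0.3287, 0.0016], 0.72), ([0.5809, 0.1606, -0.0], 0.71)]
scene saucer [([0.5537, -0.2866, -0.0012], 0.75)]
scene soap_dish [([0.7288, -0.1137, 0.0044], 0.96), ([0.437, 0.2456, 0.0247], 0.56)]
top red_badge [([0.6105, -0.0088, 0.0329], 0.43)]
top red_mark [([0.5367, 0.2504, 0.0219], 0.53)]
top rack [([0.4851, 0.2488, 0.001], 0.7)]
top box [([0.4973, 0.0031, 0.0017], 0.59)]
top mouth [([0.5401, -0.0005, 0.0507], 0.91), ([0.5452, -0.0023, 0.0135], 0.38)]
top end_slot [([0.6087, -0.0063, 0.0322], 0.61)]
top handle_mid [([0.5425, -0.0061, 0.0096], 0.71), ([0.4998, 0.0009, 0.0], 0.63)]
top handle_end [([0.5696, -0.0061, 0.0068], 0.92)]
top shoehorn [([0.4763, 0.002, 0.0061], 0.7)]
top blue_badge [([0.435, 0.2459, 0.0233], 0.8), ([0.5694, -0.0032, 0.0101], 0.53)]
top green_badge [([0.4982, 0.3288, -0.0012], 0.86), ([0.5793, 0.1575, -0.0058], 0.75), ([0.4949, 0.2459, 0.0225], 0.51)]
top saucer []
top soap_dish [([0.7292, -0.1085, -0.002], 0.83)]
1.55
```

The top view shows the red badge at (300,183), the handle at (296,222), and the rack's empty red-marked slot at (168,219). The two free-standing green tiles at (212,197) and (122,243) are look-alikes. Next I'll work out the wrist camera offset and choose a look pose.

```bash
cat > h.py <<'E'
from bench import *
import numpy as np, cv2
def cam(c):
    i=camera_info(c); return np.array(i["intrinsics"]),np.array(i["extrinsics"])
def proj(K,E,P):
    P=np.atleast_2d(P); q=P@E[:3,:3].T+E[:3,3]; q=q*[1,-1,-1]; p=q@K.T; return p[:,:2]/p[:,2:]
def ray(K,E,uv,z):
    uv=np.atleast_2d(uv).astype(float); d=np.c_[uv,np.ones(len(uv))]@np.linalg.inv(K).T*[1,-1,-1]
    R=E[:3,:3]; C=-R.T@E[:3,3]; d=d@R; return C+d*((z-C[2])/d[:,2])[:,None]
def save(n,im,crop=None,s=1):
    if crop: im=im[crop[1]:crop[3],crop[0]:crop[2]]
    if s!=1: im=cv2.resize(im,None,fx=s,fy=s,interpolation=cv2.INTER_CUBIC)
    cv2.imwrite(n,im[:,:,::-1])
def Rt(s):
    from scipy.spatial.transform import Rotation as Ro
    return Ro.from_euler('xyz',s["eef_rot"],degrees=True).as_matrix()
E
python3 - <<'E'
from h import *
K,E=cam("wrist"); s=ctrl.state(); R=Rt(s); C=-E[:3,:3].T@E[:3,3]
print("cam in tool",R.T@(C-s["tool_pos"])); print("view dir in tool",R.T@(-E[2,:3])); print("right",R.T@E[0,:3])
E
```

```text
cam in tool [ 0.07672548  0.0007276  -0.0699692 ]
view dir in tool [-2.96872935e-01 -8.99131858e-04  9.54916568e-01]
right [3.46408511e-04 9.99999390e-01 1.04927556e-03]
```

```bash
python3 -m creep '[0.03,-0.04,0,-0.12, 0.03,-0.04,0,-0.12, 0.03,-0.04,0,-0.12, 0.03,-0.04,0,-0.12, 0.03,-0.04,0,-0.12]' 0.35
```

```text
time: 1.97
tool_pos: [0.3425, 0.3099, 0.3041]
eef_rot: [180.0, -0.0, 120.9]
ft_force: [0.7, 1.3, 0.1]
width: 0.0555
```

```bash
python3 -m creep '[0.035,-0.015,0,0, 0.035,-0.015,0,0, 0.03,-0.015,0,0,0,0,0,0,0,0,0,0]'; python3 - <<'E'
from h import *
s=ctrl.state();K,E=cam("wrist");im=read_camera("wrist"); np.savez("w1.npz",K=K,E=E,im=im); save("pics/w1.png",im)
print(s["tool_pos"],s["eef_rot"])
for n in ["red_mark","rack","green_badge","blue_badge","box","red_badge","handle_mid"]:
    print(n,[(np.round(x["centre"],4).tolist(),round(x["conf"],2)) for x in place_of("wrist",n)][:3])
E
```

```text
time: 2.38
tool_pos: [0.4431, 0.2655, 0.3036]
eef_rot: [-180.0, -0.0, 121.1]
ft_force: [-0.6, -0.0, -0.2]
width: 0.0555
[0.44305421 0.26546964 0.30355944] [-1.79975657e+02 -5.47454514e-03  1.21063558e+02]
red_mark [([0.5344, 0.2439, 0.0256], 0.62)]
rack [([0.4868, 0.248, 0.002], 0.74)]
green_badge [([0.4955, 0.3274, 0.0041], 0.86), ([0.4851, 0.2462, 0.0242], 0.84), ([0.5837, 0.1592, -0.0007], 0.6)]
blue_badge [([0.4378, 0.2483, 0.0188], 0.89)]
box [([0.503, -0.001, -0.0027], 0.74)]
red_badge []
handle_mid [([0.5407, -0.0032, 0.0089], 0.45)]
```

View pics/w1.png

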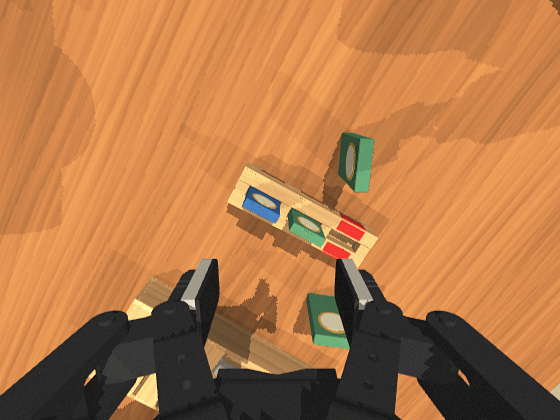

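```bash
python3 -m creep '[0.02,0.01,-0.03,0, 0.02,0.01,-0.03,0, 0.02,-0.01,-0.03,0,0,0,0,0,0,0,0,0]'; python3 - <<'E'
from h import *
s=ctrl.state();K,E=cam("wrist");im=read_camera("wrist"); np.savez("w2.npz",K=K,E=E,im=im); save("pics/w2.png",im,(180,60,460,270),2.8)
print(s["tool_pos"],s["eef_rot"])
w=np.load("w1.npz"); save("pics/w1z.png",w["im"],(220,130,400,270),4)
E
```

```text
time: 3.2
tool_pos: [0.5011, 0.2761, 0.2122]
eef_rot: [-179.8, -0.0, 121.2]
ft_force: [-0.4, 0.1, 0.3]
width: 0.0551
[0.50113671 0.27605906 0.21221415] [-1.79792612e+02 -3.75781439e-02  1.21201348e+02]
```

View pics/w2.png

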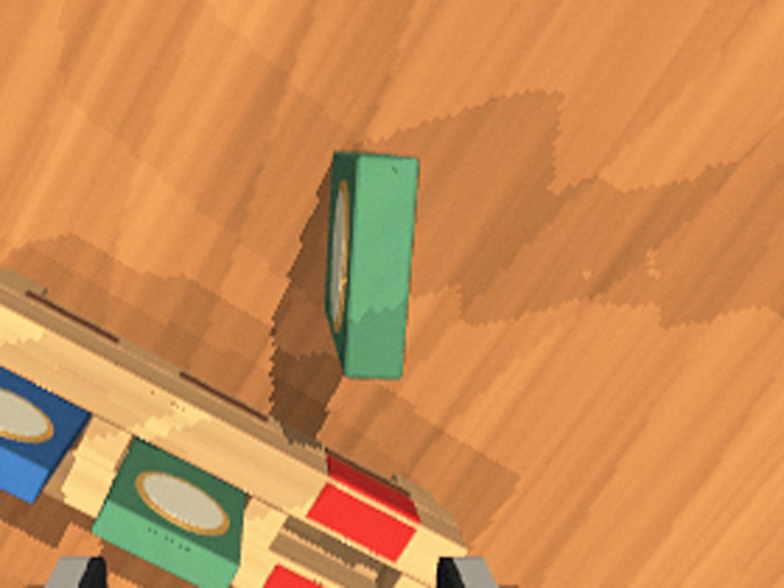

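View pics/w1z.png

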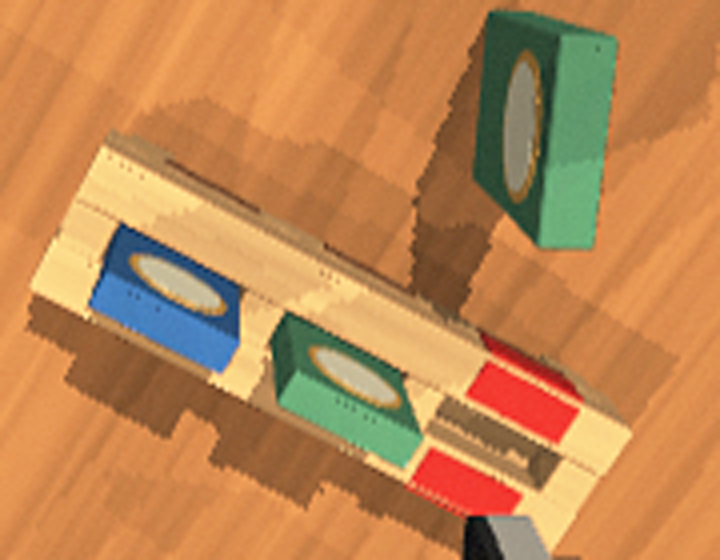

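The close-up shows the empty slot between the two red patches at roughly (344,241) in the full wrist image, with the blue and green badges in the other two slots. I'll turn those pixels into the rack's pose.

```bash
python3 - <<'E'
from h import *
w=np.load("w1.npz");K,E=w["K"],w["E"]
z=lambda l:np.array(l)/4+[220,130]-0.375
P=ray(K,E,z([[105,148],[32,288],[630,432],[483,362],[580,408],[560,443],[467,397],[443,397],[562,458],[545,490],[427,430]]),.04)
print(P[:,:2].round(4))
e=P[2,:2]-P[0,:2]; print("long edge",np.degrees(np.arctan2(e[1],e[0])),np.linalg.norm(e))
print("slot",P[7:11,:2].mean(0)); 
for a,b in((7,8),(10,9),(3,4),(6,5)):
    d=P[b,:2]-P[a,:2];print(np.degrees(np.arctan2(d[1],d[0])),np.linalg.norm(d))
# refine: red patch + line fits
im=w["im"].astype(int); m=((im[:,:,0]>170)&(im[:,:,1]<70)&(im[:,:,2]<70)); ys,xs=np.nonzero(m); print(len(xs),xs.mean(),ys.mean())
E
```

```text
[[0.4054 0.2663]
 [0.4072 0.2235]
 [0.5684 0.2725]
 [0.5221 0.2685]
 [0.5525 0.2712]
 [0.5538 0.2599]
 [0.5241 0.2578]
 [0.5184 0.2544]
 [0.5569 0.2565]
 [0.5585 0.2461]
 [0.5201 0.2441]]
long edge 2.1806422896749917 0.163216568446051
slot [0.53847151 0.25027091]
3.066179986480623 0.038499971000176485
3.021068087353591 0.038423584900994706
5.11830436983914 0.03050650272819383
3.9503983721022715 0.029792197455800185
499 343.6052104208417 239.11823647294588
```

```bash
python3 -m creep '[0.02,-0.035,0.02,-0.11, 0.02,-0.035,0.02,-0.11, 0.02,-0.035,0.02,-0.11, 0.02,-0.035,0,-0.11,0.01,-0.035,0,-0.1]' ; python3 -m creep '[0.01,-0.03,0,0,0,0,0,0,0,0,0,0]'; python3 - <<'E'
from h import *
s=ctrl.state();K,E=cam("wrist");im=read_camera("wrist"); np.savez("w3.npz",K=K,E=E,im=im); save("pics/w3.png",im)
print(s["tool_pos"],s["eef_rot"])
for n in ["red_badge","end_slot","handle_mid","handle_end","shoehorn","box","mouth"]:
    print(n,[(np.round(x["centre"],4).tolist(),round(x["conf"],2)) for x in place_of("wrist",n)][:3])
E
```

```text
time: 3.67
tool_pos: [0.5896, 0.1083, 0.2731]
eef_rot: [179.6, -0.0, 90.0]
ft_force: [0.2, 0.6, -0.0]
width: 0.0554
time: 3.92
tool_pos: [0.5977, 0.0783, 0.2712]
eef_rot: [179.9, -0.0, 90.2]
ft_force: [-0.1, -0.7, 0.7]
width: 0.0556
[0.59767913 0.07830469 0.27121961] [ 1.79871394e+02 -1.38297669e-02  9.01740730e+01]
red_badge [([0.6056, -0.0083, 0.0335], 0.84)]
end_slot [([0.606, -0.0057, 0.0335], 0.94), ([0.4787, -0.0004, 0.0048], 0.36)]
handle_mid [([0.5423, -0.0029, 0.01], 0.9)]
handle_end []
shoehorn [([0.4814, -0.0007, 0.0025], 0.76)]
box [([0.5017, -0.0048, -0.0014], 0.63), ([0.5387, -0.0058, 0.0047], 0.41)]
mouth [([0.5351, -0.0024, 0.0482], 0.61)]
```

View pics/w3.png

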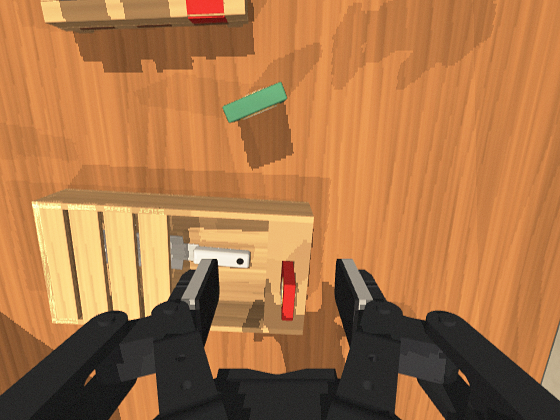

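```bash
python3 - <<'E'
from h import *
w=np.load("w3.npz"); save("pics/w3z.png",w["im"],(150,190,350,340),4)
save("pics/w3y.png",w["im"],(20,190,220,340),4)
E
```

```text
(no output)
```

View pics/w3z.png

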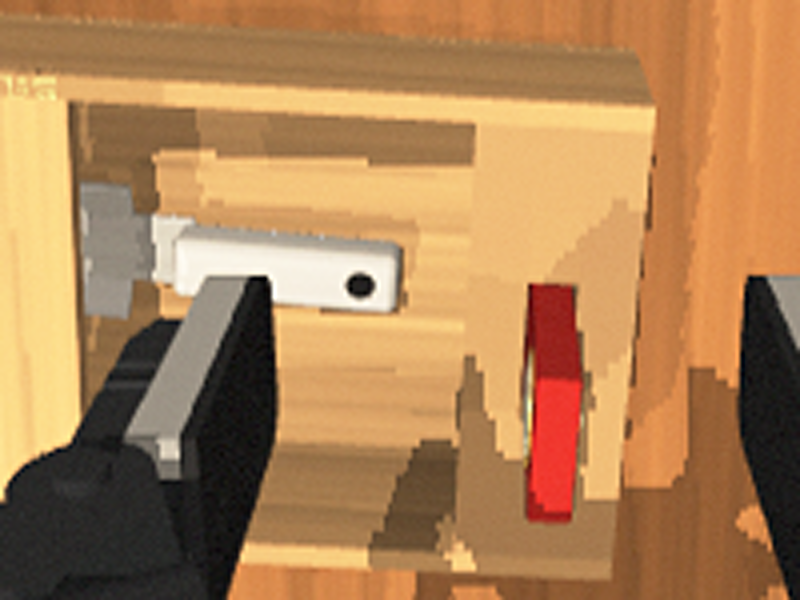

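View pics/w3y.png

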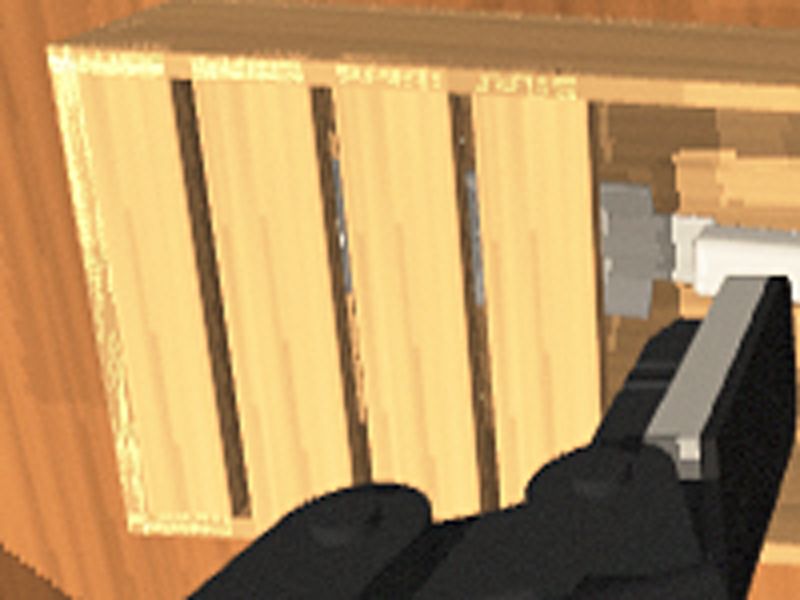

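```bash
cat >> h.py <<'E'
def ang(a,b): d=b-a; return round(float(np.degrees(np.arctan2(d[1],d[0]))),2), round(float(np.linalg.norm(d[:2])),4)
E
python3 - <<'E'
from h import *
w=np.load("w3.npz");K,E=w["K"],w["E"]
z1=lambda l:np.array(l)/4+[150,190]-0.375
z2=lambda l:np.array(l)/4+[20,190]-0.375
B=np.r_[ray(K,E,z1([[655,105],[612,578]]),.052),ray(K,E,z2([[132,532],[50,48]]),.052)]
print(B[:,:2].round(4),"c",B[:,:2].mean(0)); print(ang(B[3],B[0]),ang(B[2],B[1]),ang(B[1],B[0]),ang(B[2],B[3]))
R=ray(K,E,z1([[537,375],[582,378],[572,522],[527,517]]),.096); print("badge",R[:,:2].round(4),R[:,:2].mean(0)); print(ang(R[3],R[0]),ang(R[2],R[1]))
H=ray(K,E,z1([[180,232],[403,242],[398,312]]),.018);print(H[:,:2].round(4),ang(H[0],H[1]))
H=ray(K,E,z1([[360,285]]),.018);print("hole",H)
E
```

```text
[[ 0.6323  0.0595]
 [ 0.6259 -0.0725]
 [ 0.3643 -0.0586]
 [ 0.3718  0.0727]] c [4.98586960e-01 2.64585709e-04]
(-2.9, 0.2609) (-3.04, 0.2619) (87.19, 0.1322) (86.73, 0.1315)
badge [[ 0.604   0.0134]
 [ 0.6136  0.0127]
 [ 0.6122 -0.0232]
 [ 0.6022 -0.0219]] [ 0.60800844 -0.00472601]
(87.0, 0.0354) (87.64, 0.036)
[[ 0.5094  0.0118]
 [ 0.5696  0.009 ]
 [ 0.5678 -0.0121]] (-2.67, 0.0603)
hole [[ 0.55759927 -0.00390507  0.018     ]]
```

```bash
python3 -m creep '[0.005,-0.04,0,-0.055, 0.005,-0.043,0,0,0,0,-0.035,0,0,0,-0.03,0,0,0,0,0]' ; python3 - <<'E'
from h import *
s=ctrl.state();K,E=cam("wrist");im=read_camera("wrist"); np.savez("w4.npz",K=K,E=E,im=im); save("pics/w4.png",im)
print(s["tool_pos"],s["eef_rot"])
t=s["tool_pos"]; R=Rt(s); 
P=[[.608,-.0047,.096]]; print("badge px",proj(K,E,P), "tool axis px", proj(K,E,[t+R@[0,0,.054]]))
E
```

```text
time: 4.73
tool_pos: [0.6042, -0.0022, 0.1992]
eef_rot: [-179.5, -0.0, 87.1]
ft_force: [-0.9, 0.6, -0.9]
width: 0.0554
[ 0.60424917 -0.00222488  0.1992014 ] [-1.79517117e+02 -4.00958035e-02  8.70854219e+01]
badge px [[285.73487135 251.40455474]] tool axis px [[277.99830655 293.76758881]]
```

View pics/w4.png

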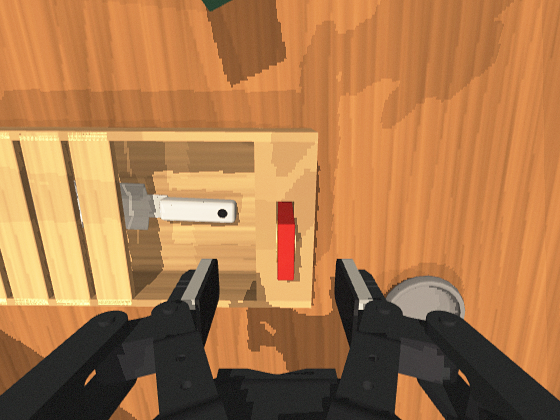

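```bash
python3 - <<'E'
from h import *
w=np.load("w4.npz");K,E,im=w["K"],w["E"],w["im"]; save("pics/w4z.png",im,(110,125,330,290),3.6)
i=im.astype(int); m=((i[:,:,0]>190)&(i[:,:,1]<80)&(i[:,:,2]<80)).astype(np.uint8); n,l,st,c=cv2.connectedComponentsWithStats(m); k=1+np.argmax(st[1:,4]); print(st[k],c[k])
cnt=np.argwhere(l==k)[:,::-1].astype(np.float32); r=cv2.minAreaRect(cnt); print(r)
bx=cv2.boxPoints(r); P=ray(K,E,bx,.096); print(P[:,:2].round(4),P[:,:2].mean(0)); print(ang(P[0],P[1]),ang(P[1],P[2]))
E
```

```text
[278 224  17  56 908] [285.63105727 251.19933921]
((286.0, 251.5), (55.0, 16.0), 90.0)
[[ 0.6043  0.0124]
 [ 0.6134  0.012 ]
 [ 0.6122 -0.0229]
 [ 0.6026 -0.0225]] [ 0.60813053 -0.00524594]
(-2.73, 0.0091) (-91.98, 0.0349)
```

View pics/w4z.png

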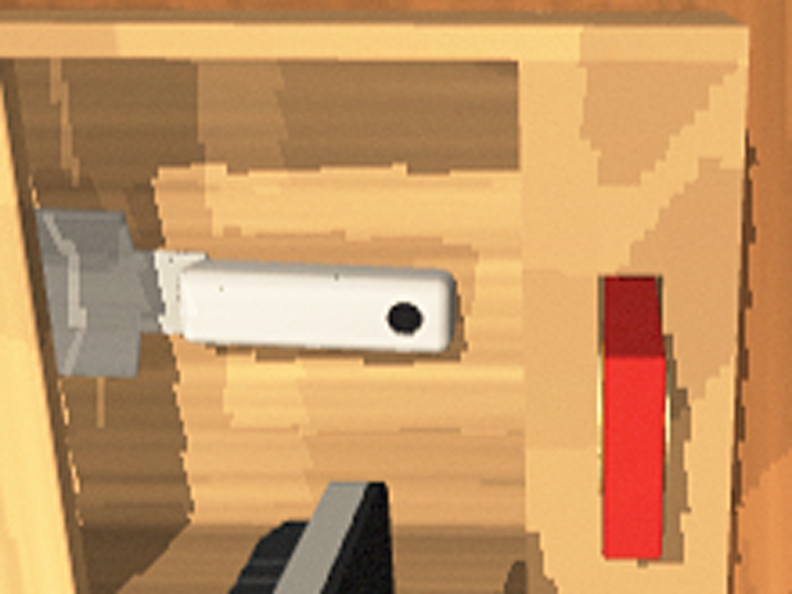

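```bash
python3 -m creep '[0,0,-0.02,0,0,0,-0.02,0,0,0,0,0,0,0,0,0]' ; python3 - <<'E'
from h import *
s=ctrl.state();print(s["tool_pos"],s["eef_rot"])
w=np.load("w4.npz");K,E=w["K"],w["E"]
H=ray(K,E,np.array([[195,258],[455,272],[448,350],[185,340],[404,318]])/3.6+[110,125]-.36,.018); print(H[:,:2].round(4),ang(H[0],H[1]),ang(H[3],H[2]))
w3=np.load("w3.npz"); p3=np.array([[360,285],[404,318]]); u3=p3[0]/4+[150,190]-.375; u4=p3[1]/3.6+[110,125]-.36
def PM(K,E): return K@np.diag([1,-1,-1])@E[:3]
X=cv2.triangulatePoints(PM(w3["K"],w3["E"]),PM(K,E),u3.reshape(2,1),u4.reshape(2,1)); print("hole",(X[:3]/X[3]).T)
E
```

```text
time: 5.12
tool_pos: [0.6074, -0.0015, 0.1656]
eef_rot: [-180.0, -0.0, 87.2]
ft_force: [0.6, -0.7, -0.6]
width: 0.0556
[ 0.60737424 -0.00152254  0.16564756] [-1.79995249e+02 -1.83668546e-03  8.71935489e+01]
[[ 0.5123  0.0124]
 [ 0.57    0.0064]
 [ 0.5668 -0.0119]
 [ 0.507  -0.0066]
 [ 0.5575 -0.0038]] (-5.96, 0.058) (-5.04, 0.0599)
hole [[ 0.55767519 -0.00352388  0.01879891]]
```

```bash
python3 -m creep '[0,-0.002,-0.015,0,0.0005,-0.0015,-0.011,0,0,0,0,0,0,0,0,0]'
```

```text
time: 5.45
tool_pos: [0.6078, -0.0056, 0.1391]
eef_rot: [-180.0, -0.0, 87.1]
ft_force: [-0.3, -0.1, 0.8]
width: 0.0556
```

```bash
python3 -m creep '[0,0,-0.004,0,0,0,0,0,0,0,0,0]'; python3 -m creep '[0,0,0,0,0,0,0,0,0,0,0,0,0,0,0,0,0,0,0,0]' 1;  python3 -m creep '[0,0,0,0,0,0,0,0]'; python3 - <<'E'
from h import *
s=ctrl.state();K,E=cam("wrist");im=read_camera("wrist"); save("pics/w5.png",im)
print(s["tool_pos"],s["eef_rot"],s["width"],s["ft_force"])
E
```

```text
time: 5.7
tool_pos: [0.6078, -0.0056, 0.1348]
eef_rot: [180.0, -0.0, 87.1]
ft_force: [0.3, -0.5, 0.3]
width: 0.0556
time: 6.12
tool_pos: [0.6078, -0.0056, 0.1347]
eef_rot: [180.0, -0.0, 87.1]
ft_force: [-0.7, 0.4, 2.3]
width: 0.0092
time: 6.28
tool_pos: [0.6078, -0.0057, 0.1346]
eef_rot: [180.0, -0.0, 87.1]
ft_force: [-0.3, 0.7, 3.8]
width: 0.0091
[ 0.60781506 -0.00565853  0.13463761] [ 1.79984131e+02 -5.18160040e-04  8.71357791e+01] 0.009118964660973762 [-0.33172761  0.7355729   3.76020799]
```

View pics/w5.png

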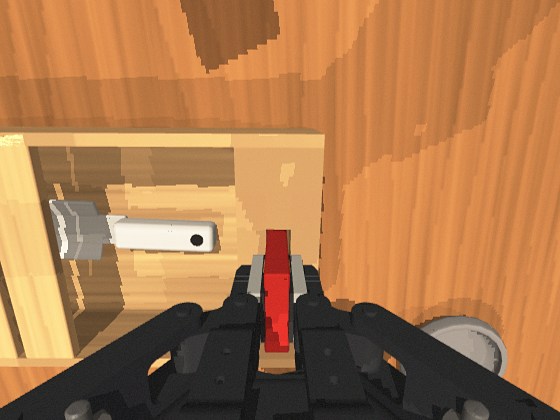

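```bash
python3 -m creep '[0,0,0.02,0,0,0,0.03,0,0,0,0.035,0,-0.007,0.025,0.02,0.119,-0.007,0.025,0,0.119]'; python3 -m creep '[-0.007,0.025,0,0.119,-0.007,0.025,0,0.119,-0.007,0.025,0,0.119,-0.007,0.025,0,0.119,-0.007,0.025,0,0.119]';  python3 -m creep '[-0.007,0.025,0,0.119,-0.007,0.025,0,0.119,-0.006,0.03,0,0.119,0,0,0,0.119,0,0,0,0.119]'; python3 -m creep '[0,0,0,0.119,0,0,0,0.119,0,0,0,0,0,0,0,0]'; python3 - <<'E'
from h import *
s=ctrl.state();K,E=cam("wrist");im=read_camera("wrist"); save("pics/w6.png",im); np.savez("w6.npz",K=K,E=E,im=im)
print(s["tool_pos"],s["eef_rot"],s["width"],s["ft_force"])
E
```

```text
time: 6.75
tool_pos: [0.5959, 0.0438, 0.2441]
eef_rot: [179.6, 0.1, 100.9]
ft_force: [0.9, 1.1, -0.4]
width: 0.0092
time: 7.17
tool_pos: [0.5581, 0.1704, 0.2393]
eef_rot: [-180.0, -0.0, 135.2]
ft_force: [1.1, 0.1, 0.2]
width: 0.0091
time: 7.58
tool_pos: [0.538, 0.251, 0.2392]
eef_rot: [-180.0, -0.0, 169.4]
ft_force: [-0.1, -0.4, -0.3]
width: 0.0089
time: 7.92
tool_pos: [0.5386, 0.2493, 0.2393]
eef_rot: [-180.0, -0.0, -177.6]
ft_force: [0.4, -0.6, -1.0]
width: 0.0089
[0.53858405 0.24930105 0.23926591] [-1.79991513e+02 -2.28005555e-02 -1.77622668e+02] 0.008898833131563947 [ 0.37338415 -0.60169201 -1.02699811]
```

View pics/w6.png

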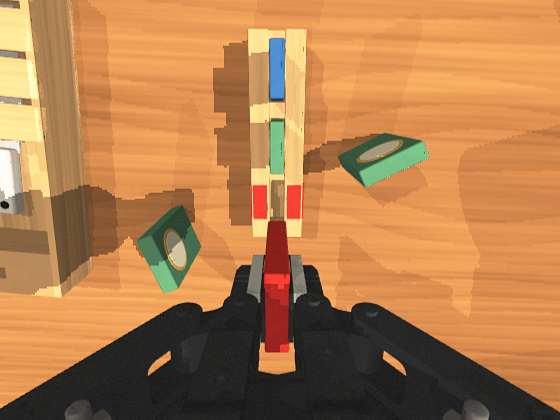

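```bash
python3 - <<'E'
from h import *
w=np.load("w6.npz");K,E,im=w["K"],w["E"],w["im"]; save("pics/w6z.png",im,(225,20,335,240),2.7)
save("pics/w6y.png",im,(235,165,320,250),7)
i=im.astype(int); m=((i[:,:,0]>150)&(i[:,:,1]<80)&(i[:,:,2]<80)).astype(np.uint8); m[225:]=0
n,l,st,c=cv2.connectedComponentsWithStats(m)
for k in range(1,n):
    if st[k,4]>50: print(st[k],c[k],ray(K,E,c[k:k+1],.04)[0,:2])
E
```

```text
[253 186  14  33 436] [259.70412844 201.25458716] [0.53838244 0.23566065]
[287 186  14  32 429] [293.21212121 201.21212121] [0.53712657 0.2645011 ]
```

View pics/w6z.png

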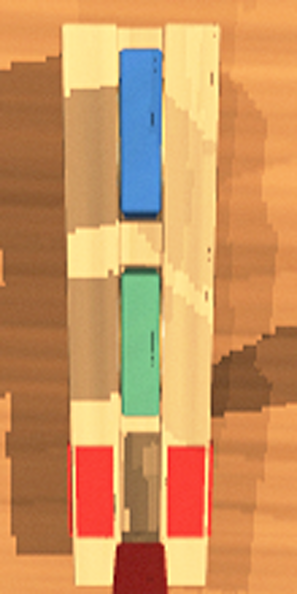

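View pics/w6y.png

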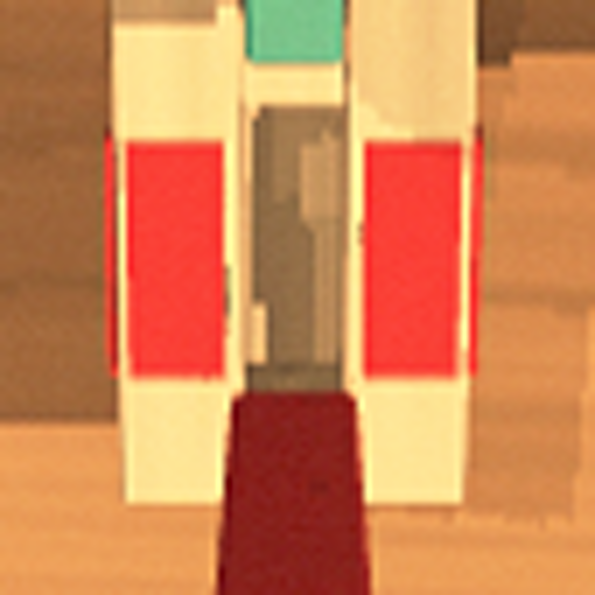

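```bash
python3 - <<'E'
from h import *
w=np.load("w6.npz");K,E,im=w["K"],w["E"],w["im"]
q=np.array([[127,142],[225,142],[223,378],[130,378],[363,142],[463,142],[460,378],[363,378],[247,104],[347,104],[113,20],[477,20],[126,502],[463,502]])/7+[235,165]-.43
P=ray(K,E,q,.04)[:,:2]; print(P.round(4)); print("slot c",P[:8].mean(0)); print(ang(P[0],P[3]),ang(P[5],P[6]),ang(P[0],P[5]),ang(P[12],P[13]),"end mid",P[12:].mean(0),"slot far edge",P[8:10].mean(0))
# predicted badge in hand: bottom corners if centred in tool, bottom 46.? below grasp
s=ctrl.state();R=Rt(s);t=s["tool_pos"]
# badge bottom at z = toolz -0.1007 (0.1346->0.034)
for dx in(-.018,.018):
  for dy in (-.005,.005):
    print(dx,dy,((proj(K,E,t+R@[dx,dy,.1006])[0]-[235,165]+.43)*7).round(0), ((proj(K,E,t+R@[dx,dy,.0386])[0]).round(1)))
E
```

```text
[[0.5242 0.2294]
 [0.5237 0.2412]
 [0.5539 0.242 ]
 [0.5544 0.2303]
 [0.523  0.2579]
 [0.5225 0.27  ]
 [0.5526 0.2716]
 [0.5531 0.2595]
 [0.5189 0.2437]
 [0.5184 0.2558]
 [0.5094 0.2274]
 [0.5076 0.2708]
 [0.5711 0.2302]
 [0.5692 0.273 ]]
slot c [0.5384187  0.25023563]
(1.87, 0.0302) (2.95, 0.0302) (92.41, 0.0407) (92.43, 0.0429) end mid [0.5701433  0.25159869] slot far edge [0.51864434 0.24973895]
-0.018 -0.005 [222. 789.] [261.4 352.8]
-0.018 0.005 [341. 790.] [286.1 352.9]
0.018 -0.005 [218. 384.] [260.2 273.2]
0.018 0.005 [344. 384.] [287.  273.3]
```

```bash
python3 -m creep '[0,0.0003,-0.03,0,0,0,-0.03,0,0,0,-0.025,0,0,0,-0.004,0,0,0,0,0]'; python3 -m creep '[0,0,0,0,0,0,0,0]'; python3 - <<'E'
from h import *
s=ctrl.state();K,E=cam("wrist");im=read_camera("wrist"); save("pics/w7.png",im,(205,130,345,280),4); np.savez("w7.npz",K=K,E=E,im=im)
print(s["tool_pos"],s["eef_rot"],s["width"],s["ft_force"])
E
```

```text
time: 8.38
tool_pos: [0.5377, 0.2492, 0.1492]
eef_rot: [-179.9, -0.2, -177.5]
ft_force: [0.3, 0.4, 0.0]
width: 0.0093
time: 8.55
tool_pos: [0.5398, 0.25, 0.1523]
eef_rot: [180.0, 0.1, -177.5]
ft_force: [-0.0, 0.2, 0.1]
width: 0.0091
[0.53979438 0.2499708  0.15225831] [ 1.79959986e+02  1.49366554e-01 -1.77463865e+02] 0.009128826405271396 [-0.01723725  0.22373129  0.11489663]
```

View pics/w7.png

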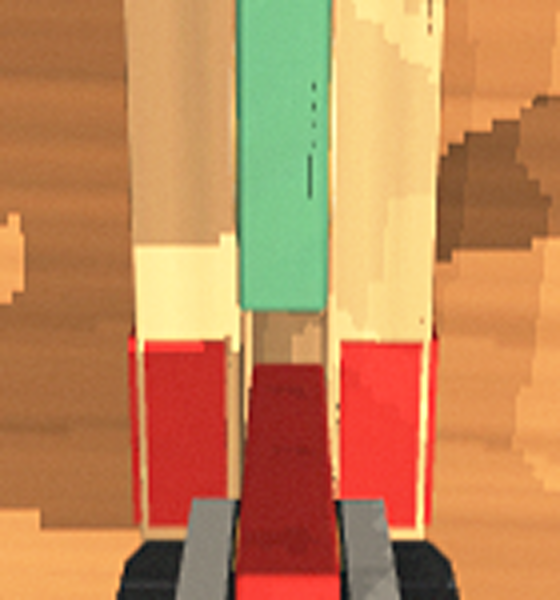

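```bash
python3 - <<'E'
from h import *
w=np.load("w7.npz");K,E=w["K"],w["E"]; s=ctrl.state(); print(s["tool_pos"],s["eef_rot"][2],s["time"])
f=lambda l:np.array(l)/4+[205,130]-.375
Z=s["tool_pos"][2]-.1006
b=ray(K,E,f([[252,365],[323,365]]),Z)[:,:2]
p=ray(K,E,f([[145,342],[226,342],[341,342],[423,342],[147,525],[420,525]]),.04)[:,:2]
sl=ray(K,E,f([[246,330],[332,330]]),.04)[:,:2]
print("badge bottom far edge",b.round(4),b.mean(0)); print("patch",p.round(4), "far edge mid",p[[0,3]].mean(0),"near",p[4:].mean(0)); print("slot walls",sl.round(4),sl.mean(0))
u=np.array([np.cos(np.radians(2.45)),np.sin(np.radians(2.45))]); v=np.array([-u[1],u[0]])
c=p[[0,3,4,5]].mean(0); bc=b.mean(0)+u*.018
print("slot c",c,"badge c",bc,"err along u,v", (c-bc)@u,(c-bc)@v)
E
```

```text
[0.53979342 0.24999769 0.15230143] -177.44877622159814 8.6
badge bottom far edge [[0.5231 0.2453]
 [0.5227 0.2552]] [0.52292009 0.25027746]
patch [[0.5244 0.2293]
 [0.5238 0.2412]
 [0.5231 0.2582]
 [0.5225 0.2703]
 [0.5541 0.2299]
 [0.5522 0.2721]] far edge mid [0.52344076 0.24977757] near [0.55319534 0.25100568]
slot walls [[0.5218 0.2441]
 [0.5213 0.2568]] [0.52154883 0.25043261]
slot c [0.53831805 0.25039162] badge c [0.54090364 0.25104692] err along u,v -0.0026112398895565547 -0.0005441654583691789
```

```bash
python3 - <<'E'
from h import *
w=np.load("w7.npz");K,E=w["K"],w["E"]; s=ctrl.state(); t=s["tool_pos"]; R=Rt(s)
f=lambda l:np.array(l)/4+[205,130]-.375
Z=t[2]-.1006
for l,z in(([[252,365],[323,365]],Z),([[238,573],[338,573]],Z+.062)):
    P=ray(K,E,f(l),z); print(((P-t)@R).round(4))
w=np.load("w6.npz");save("pics/w6x.png",w["im"],(245,210,310,360),4)
im=read_camera("scene"); save("pics/s1.png",im,(300,110,440,240),5)
im=read_camera("top"); save("pics/t1.png",im,(90,150,290,310),4)
E
```

```text
[[ 0.0171 -0.004   0.1005]
 [ 0.0171  0.0059  0.1006]]
[[ 0.0181 -0.0036  0.0385]
 [ 0.0181  0.0057  0.0386]]
```

View pics/s1.png

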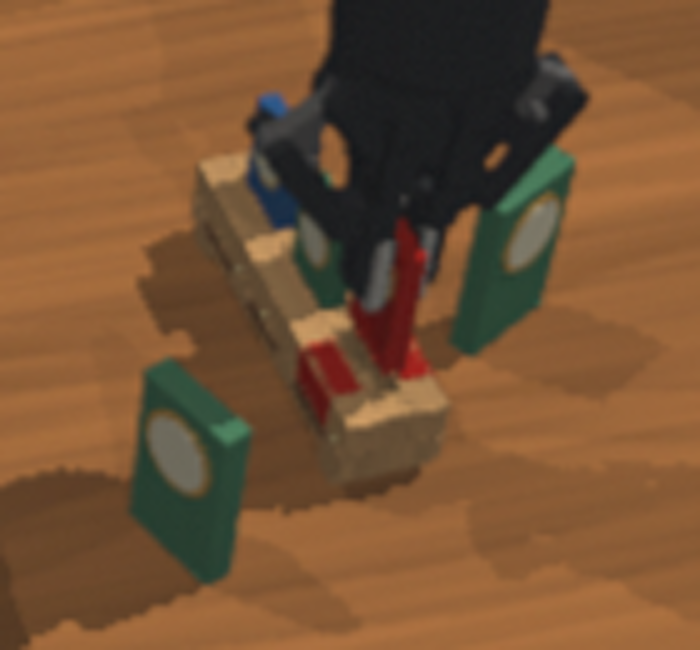

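View pics/w6x.png

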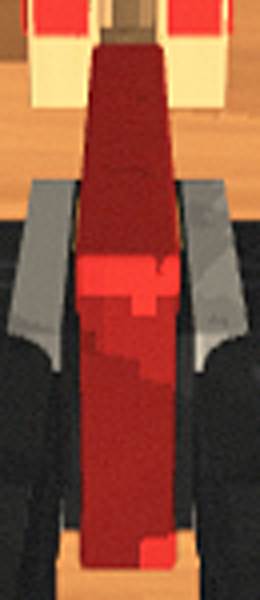

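```bash
python3 -m creep '[-0.0012,-0.0005,0,0,-0.0012,0,0,0,0,0,-0.005,0,0,0,0,0,0,0,0,0]'; python3 -m creep '[0,0,0,0,0,0,0,0]'; python3 - <<'E'
from h import *
s=ctrl.state();K,E=cam("wrist");im=read_camera("wrist"); save("pics/w8.png",im,(205,130,345,280),4); np.savez("w8.npz",K=K,E=E,im=im)
print(s["tool_pos"],s["eef_rot"],s["width"],s["ft_force"])
E
```

```text
time: 9.12
tool_pos: [0.536, 0.2491, 0.145]
eef_rot: [-180.0, -0.0, -177.4]
ft_force: [0.3, 0.4, 0.7]
width: 0.0093
time: 9.28
tool_pos: [0.5363, 0.2491, 0.1454]
eef_rot: [-180.0, -0.0, -177.4]
ft_force: [-0.1, 0.6, -0.8]
width: 0.0092
[0.53634874 0.24914976 0.14542189] [-1.79999197e+02 -3.18607188e-03 -1.77413222e+02] 0.009235566479572027 [-0.11727021  0.57713186 -0.79318271]
```

View pics/w8.png

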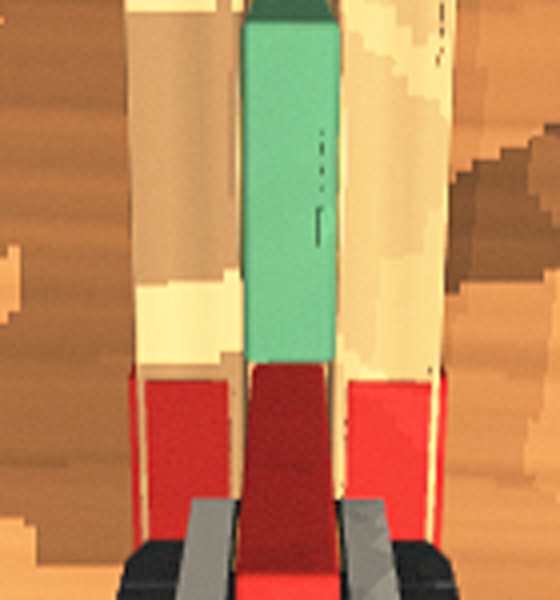

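```bash
python3 - <<'E'
from h import *
w=np.load("w8.npz");K,E=w["K"],w["E"]; s=ctrl.state(); t=s["tool_pos"]; R=Rt(s); print(t)
f=lambda l:np.array(l)/4+[205,130]-.375
b=ray(K,E,f([[250,365],[323,365]]),t[2]-.1006)
P=ray(K,E,f([[238,573],[338,573]]),t[2]-.0386); print(((b-t)@R).round(4),((P-t)@R).round(4))
p=ray(K,E,f([[145,381],[228,381],[348,381],[430,381]]),.04)[:,:2]
u=np.array([np.cos(np.radians(2.45)),np.sin(np.radians(2.45))]); v=np.array([-u[1],u[0]])
c=p[[0,3]].mean(0)+u*.0151; bc=b.mean(0)[:2]+u*.018
print(p.round(4),"slot c",c,"badge c",bc,"err u,v",(c-bc)@u,(c-bc)@v)
E
```

```text
[0.5363601  0.24915131 0.14543554]
[[ 0.0171 -0.0042  0.1006]
 [ 0.0171  0.0059  0.1006]] [[ 0.0181 -0.0036  0.0386]
 [ 0.0181  0.0058  0.0386]]
[[0.5243 0.2291]
 [0.5237 0.241 ]
 [0.5229 0.2582]
 [0.5224 0.27  ]] slot c [0.53841787 0.25018681] badge c [0.53721851 0.24999297] err u,v 0.0012065488098947253 0.00014240157276736816
```

```bash
python3 -m creep '[0.0012,0.0002,0,0,0,0,-0.004,0,0,0,-0.004,0,0,0,0,0,0,0,0,0]'
```

```text
time: 9.75
tool_pos: [0.5372, 0.2492, 0.137]
eef_rot: [-180.0, -0.1, -177.4]
ft_force: [-0.9, -0.3, -1.2]
width: 0.0092
```

```bash
python3 -m creep '[0,0,-0.004,0,0,0,-0.004,0,0,0,-0.003,0,0,0,0,0]';python3 -m creep '[0,0,-0.0025,0,0,0,0,0]'; python3 -m creep '[0,0,-0.002,0,0,0,0,0,0,0,0,0]'
```

```text
time: 10.08
tool_pos: [0.5371, 0.2492, 0.1256]
eef_rot: [-180.0, -0.1, -177.4]
ft_force: [0.7, -1.1, 0.1]
width: 0.0091
time: 10.25
tool_pos: [0.5373, 0.2493, 0.1236]
eef_rot: [-180.0, -0.0, -177.4]
ft_force: [0.6, 0.6, -0.0]
width: 0.0093
time: 10.5
tool_pos: [0.5377, 0.2494, 0.1226]
eef_rot: [180.0, 0.0, -177.4]
ft_force: [-2.1, -0.7, 6.7]
width: 0.009
```

```bash
python3 -m creep '[0,0,0,0,0,0,0,0,0,0,0,0,0,0,0,0]' 0.5; python3 -m creep '[0,0,0.02,0,0,0,0.03,0,0,0,0.04,0,0,0,0.02,0,0,0,0,0]'; python3 - <<'E'
from h import *
s=ctrl.state();K,E=cam("wrist");im=read_camera("wrist"); save("pics/w9.png",im); np.savez("w9.npz",K=K,E=E,im=im)
print(s["tool_pos"],s["eef_rot"],s["width"],s["ft_force"])
for n in ["red_badge","red_mark"]: print(n,[(np.round(x["centre"],4).tolist(),round(x["conf"],2)) for x in place_of("wrist",n)][:3])
save("pics/s2.png",read_camera("scene"),(180,110,440,270),3)
E
```

```text
time: 10.83
tool_pos: [0.5375, 0.2493, 0.1219]
eef_rot: [-180.0, 0.0, -177.4]
ft_force: [-0.3, 0.1, -0.5]
width: 0.0426
time: 11.25
tool_pos: [0.5397, 0.2501, 0.2371]
eef_rot: [179.9, 0.4, -177.4]
ft_force: [0.3, 0.1, 0.0]
width: 0.0429
[0.53974825 0.25010021 0.23706727] [ 179.88162726    0.43593453 -177.40832223] 0.04288205360142119 [0.2978078  0.10663917 0.03960481]
red_badge [([0.5369, 0.2474, 0.0219], 0.96), ([0.567, -0.0079, 0.007], 0.49)]
red_mark []
```

View pics/w9.png

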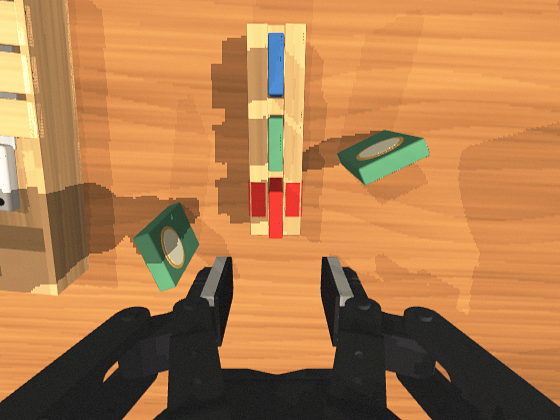

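View pics/s2.png

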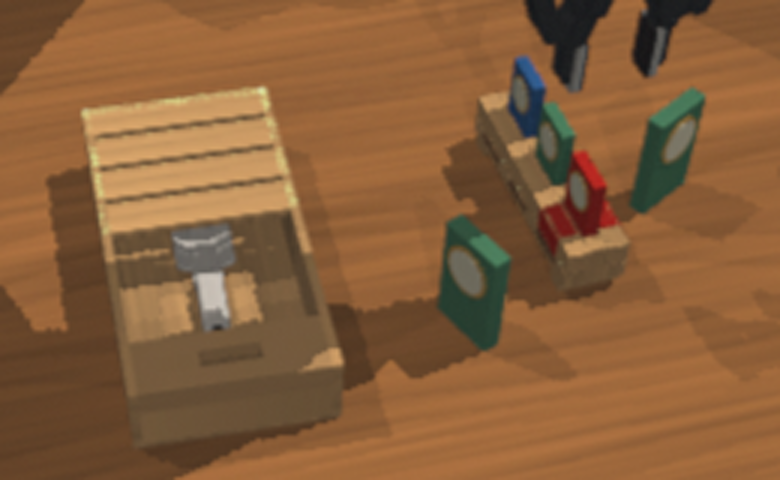

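```bash
python3 -m creep '[0,-0.03,0.02,-0.05,0,-0.035,0,-0.05,0,-0.035,0,0,0,-0.035,0,0,0,-0.035,0,0]'; python3 -m creep '[0.003,-0.035,0,0,0.003,-0.035,0,0,0,-0.01,0,0,0,0,0,0,0,0,0,0]'; python3 - <<'E'
from h import *
s=ctrl.state();K,E=cam("wrist");im=read_camera("wrist"); save("pics/w10.png",im); np.savez("w10.npz",K=K,E=E,im=im)
print(s["tool_pos"],s["eef_rot"],s["width"],s["ft_force"])
for n in ["handle_mid","handle_end","shoehorn","mouth"]: print(n,[(np.round(x["centre"],4).tolist(),round(x["conf"],2)) for x in place_of("wrist",n)][:3])
save("pics/w10z.png",im,(200,100,360,270),3.5)
E
```

```text
time: 11.87
tool_pos: [0.5365, 0.0779, 0.2506]
eef_rot: [-180.0, -0.1, 176.9]
ft_force: [1.4, -0.4, -0.5]
width: 0.043
time: 12.28
tool_pos: [0.543, -0.0007, 0.2509]
eef_rot: [180.0, -0.1, 176.8]
ft_force: [-0.1, 0.1, -0.3]
width: 0.0424
[ 0.54296813 -0.00074139  0.25090946] [ 1.79965254e+02 -1.16189175e-01  1.76777792e+02] 0.04240387932691377 [-0.07213341  0.14487409 -0.26571256]
handle_mid [([0.5382, -0.0061, 0.0081], 0.72)]
handle_end [([0.4903, 0.2475, 0.0059], 0.74), ([0.5664, -0.0084, 0.0082], 0.62)]
shoehorn [([0.5348, 0.2492, 0.0228], 0.34)]
mouth [([0.5363, -0.0052, 0.0473], 0.83), ([0.5389, 0.248, 0.021], 0.45)]
```

View pics/w10.png

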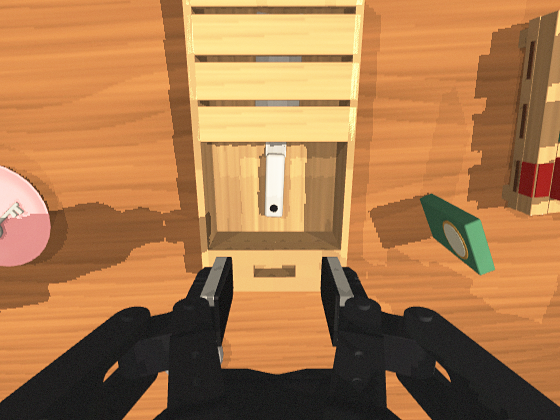

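View pics/w10z.png

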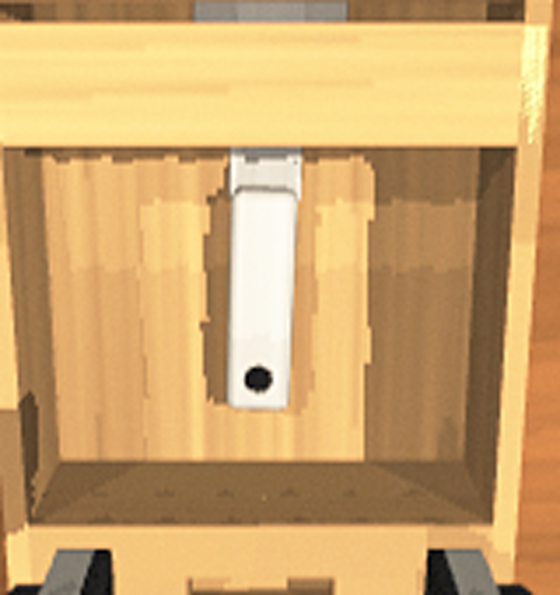

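```bash
python3 - <<'E'
from h import *
w=np.load("w10.npz");K,E=w["K"],w["E"]
f=lambda l:np.array(l)/3.5+[200,100]-.357
P=ray(K,E,f([[233,192],[298,192],[230,408],[288,408],[258,379]]),.018)
print(P[:,:2].round(4)); print(ang(P[0],P[2]),ang(P[1],P[3]),ang((P[0]+P[1])/2,(P[2]+P[3])/2))
L=ray(K,E,f([[5,147],[517,147],[42,524],[492,524]]),.052); print("mouth",L[:,:2].round(4),L[:,:2].mean(0))
w4=np.load("w4.npz")
def PM(w): return w["K"]@np.diag([1,-1,-1])@w["E"][:3]
u4=np.array([404,318])/3.6+[110,125]-.36; u=f([258,379])
X=cv2.triangulatePoints(PM(w4),PM(w),u4.reshape(2,1),u.reshape(2,1)); print("hole",(X[:3]/X[3]).T)
u4=np.array([[455,272],[448,350]])/3.6+[110,125]-.36; u=f([[288,408],[230,408]])
X=cv2.triangulatePoints(PM(w4),PM(w),u4.T,u.T); print("end corners",(X[:3]/X[3]).T.round(4))
E
```

```text
[[ 0.5057 -0.0073]
 [ 0.5066  0.0099]
 [ 0.5658 -0.0121]
 [ 0.5667  0.0042]
 [ 0.5577 -0.0037]]
(-4.54, 0.0603) (-5.44, 0.0603) (-4.99, 0.0603)
mouth [[ 0.488  -0.0583]
 [ 0.4946  0.0607]
 [ 0.5834 -0.0606]
 [ 0.5898  0.0551]] [ 0.53893503 -0.00079567]
hole [[ 0.55758883 -0.00369344  0.01839518]]
end corners [[ 0.569   0.0043  0.0108]
 [ 0.5664 -0.0123  0.0163]]
```

```bash
python3 -m creep '[-0.004,-0.0015,-0.03,-0.031,0,0,-0.035,0,0,0,-0.035,0,0,0,-0.03,0,0,0,0,0]'; python3 -m creep '[0,0,-0.015,0,0,0,0,0,0,0,0,0]'; python3 - <<'E'
from h import *
s=ctrl.state();K,E=cam("wrist");im=read_camera("wrist"); save("pics/w11.png",im); np.savez("w11.npz",K=K,E=E,im=im)
print(s["tool_pos"],s["eef_rot"],s["width"],s["ft_force"])
E
```

```text
time: 12.95
tool_pos: [0.536, -0.0009, 0.1171]
eef_rot: [180.0, -0.5, 175.1]
ft_force: [-1.6, 0.3, -1.2]
width: 0.0425
time: 13.2
tool_pos: [0.5398, -0.0017, 0.108]
eef_rot: [-180.0, 0.0, 175.1]
ft_force: [0.4, -0.4, 0.2]
width: 0.0428
[ 0.53979017 -0.0017411   0.107969  ] [-1.79999496e+02  7.33160403e-03  1.75125343e+02] 0.04282676907895229 [ 0.41396985 -0.35520059  0.21087572]
```

View pics/w11.png

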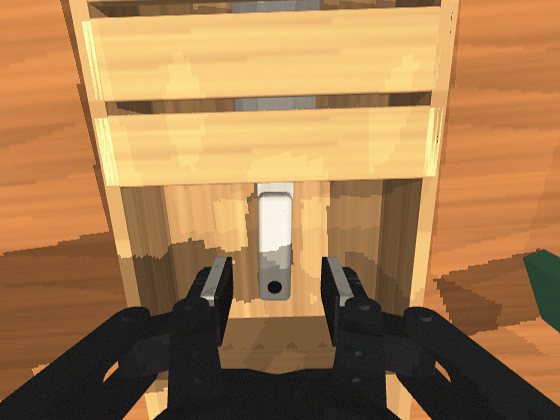

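```bash
python3 -m creep '[0,0,-0.015,0,0,0,-0.011,0,0,0,0,0,0,0,0,0]'; python3 -m creep '[0,0,0,0,0,0,0,0,0,0,0,0,0,0,0,0,0,0,0,0]' 0.7
```

```text
time: 13.58
tool_pos: [0.5399, -0.0021, 0.082]
eef_rot: [-180.0, 0.0, 175.1]
ft_force: [0.9, 0.5, -0.8]
width: 0.0425
time: 14.0
tool_pos: [0.5397, -0.0022, 0.0813]
eef_rot: [-180.0, 0.0, 175.1]
ft_force: [0.1, 0.1, -0.1]
width: 0.0255
```

```bash
python3 -m creep '[0,0,-0.0025,0,0,0,0,0,0,0,0,0]'; python3 -m creep '[0,0,0,0,0,0,0,0,0,0,0,0,0,0,0,0,0,0,0,0]' 1; python3 -m creep '[0,0,0,0,0,0,0,0]'
```

```text
time: 14.25
tool_pos: [0.5393, -0.0021, 0.0782]
eef_rot: [180.0, -0.0, 175.1]
ft_force: [0.3, 0.5, 0.3]
width: 0.0254
time: 14.67
tool_pos: [0.5395, -0.0021, 0.0786]
eef_rot: [-180.0, 0.0, 175.1]
ft_force: [-1.5, -0.3, 3.2]
width: 0.0162
time: 14.83
tool_pos: [0.5395, -0.0021, 0.0786]
eef_rot: [180.0, 0.0, 175.1]
ft_force: [-1.4, 0.6, 4.9]
width: 0.0165
```

```bash
python3 -m creep '[0,0,0.008,0,0,0,0.01,0,0,0,0.008,0,0,0,0,0,0,0,0,0]'; python3 - <<'E'
from h import *
s=ctrl.state();im=read_camera("wrist"); save("pics/w12.png",im); save("pics/s3.png",read_camera("scene"),(190,120,330,270),4)
print(s["tool_pos"],s["width"],s["ft_force"],s["moment"])
E
```

```text
time: 15.25
tool_pos: [0.5402, -0.0022, 0.1053]
eef_rot: [-180.0, 0.1, 175.1]
ft_force: [0.1, 1.0, -1.4]
width: 0.0161
[ 0.54015454 -0.00222713  0.1053204 ] 0.016144281120838624 [ 0.06840869  1.02833503 -1.41088784] [ 0.01924442 -0.02879471 -0.02666709]
```

View pics/w12.png

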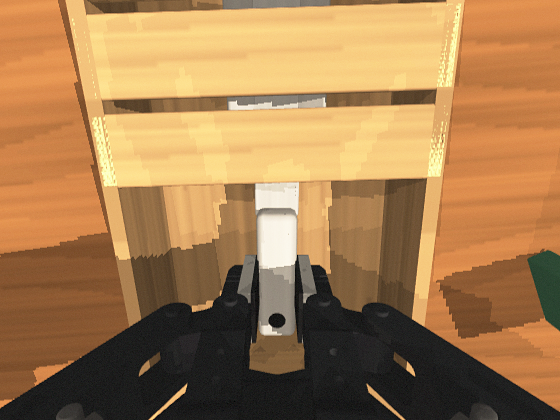

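View pics/s3.png

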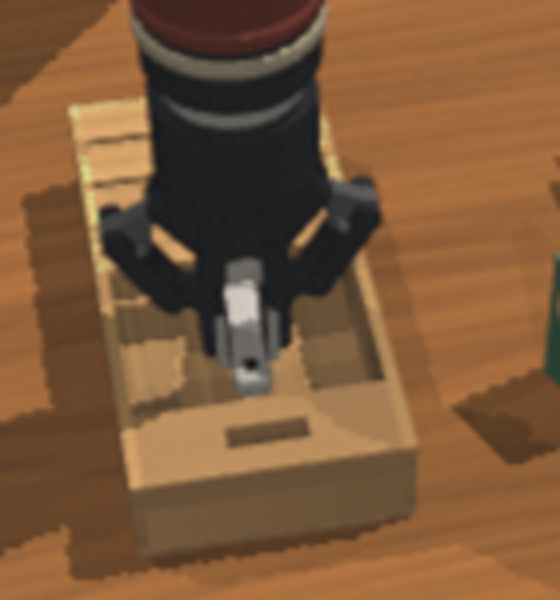

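```bash
python3 -m creep '[0,0,0.004,0,0,0,0.004,0,0,0,0,0]'; python3 -m creep '[0,0,0.004,0,0.001,0,0.004,0,0,0,0,0]'
```

```text
time: 15.6
tool_pos: [0.5391, -0.0021, 0.1126]
eef_rot: [180.0, -0.1, 175.1]
ft_force: [-0.4, -0.4, -6.9]
width: 0.0162
time: 15.85
tool_pos: [0.5406, -0.0021, 0.1208]
eef_rot: [180.0, 0.0, 175.1]
ft_force: [-0.3, 0.6, -8.1]
width: 0.0162
```

```bash
python3 -m creep '[0.004,0,0.003,0,0.004,-0.001,0.003,0,0.003,0,0.003,0,0,0,0,0]'; python3 -m creep '[0.004,0,0.004,0,0.004,-0.001,0.004,0,0.004,0,0.003,0,0,0,0,0]'; python3 - <<'E'
from h import *
s=ctrl.state();im=read_camera("wrist"); save("pics/w13.png",im); save("pics/s4.png",read_camera("scene"),(190,120,330,270),4)
print(s["tool_pos"],s["width"],s["ft_force"],s["moment"])
E
```

```text
time: 16.18
tool_pos: [0.5539, -0.0035, 0.1307]
eef_rot: [-180.0, 0.2, 175.1]
ft_force: [3.1, -1.3, -6.1]
width: 0.0158
time: 16.52
tool_pos: [0.5655, -0.0043, 0.1417]
eef_rot: [180.0, 0.2, 175.1]
ft_force: [3.9, 0.1, -3.0]
width: 0.016
[ 0.56552432 -0.00434526  0.14168174] 0.016019236250745965 [ 3.85260914  0.05291491 -2.97846495] [ 0.0201722  -1.10086804 -0.00859933]
```

View pics/w13.png

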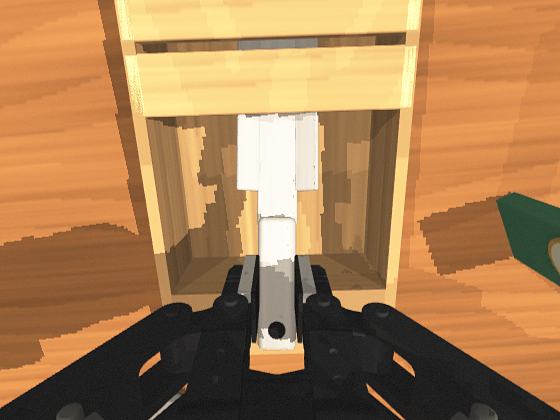

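View pics/s4.png

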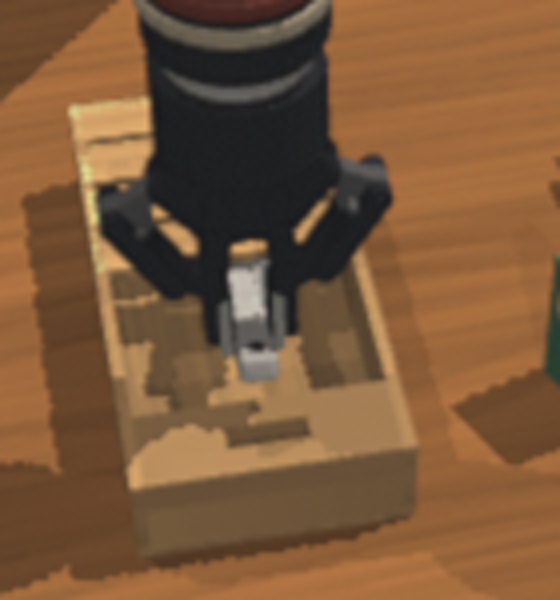

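```bash
python3 -m creep '[0.004,0,0.005,0,0.004,-0.001,0.005,0,0.003,0,0.005,0,0,0,0,0]'; python3 -m creep '[0.006,0,0.005,0,0.006,-0.001,0.005,0,0.006,0,0.005,0,0.006,-0.001,0.005,0,0,0,0,0]';  python3 -m creep '[0.007,0,0.005,0,0.007,-0.001,0.005,0,0.007,0,0.005,0,0.005,0,0.004,0,0,0,0,0]'; python3 - <<'E'
from h import *
s=ctrl.state();im=read_camera("wrist"); save("pics/w14.png",im); save("pics/s5.png",read_camera("scene"),(190,80,350,270),3)
print(s["tool_pos"],s["width"],s["ft_force"],s["moment"])
E
```

```text
time: 16.95
tool_pos: [0.5761, -0.0053, 0.1569]
eef_rot: [180.0, 0.2, 175.1]
ft_force: [3.1, 0.1, -2.5]
width: 0.0159
time: 17.37
tool_pos: [0.6009, -0.0075, 0.177]
eef_rot: [-180.0, 0.2, 175.1]
ft_force: [1.6, -1.0, -3.7]
width: 0.0161
time: 17.78
tool_pos: [0.6257, -0.0083, 0.1955]
eef_rot: [-180.0, 0.1, 175.1]
ft_force: [-0.3, 0.1, -0.7]
width: 0.0161
[ 0.62570939 -0.00827827  0.19545076] 0.01611916735007059 [-0.272164    0.13587251 -0.71103718] [-0.01243948 -0.0381008  -0.06631851]
```

View pics/w14.png

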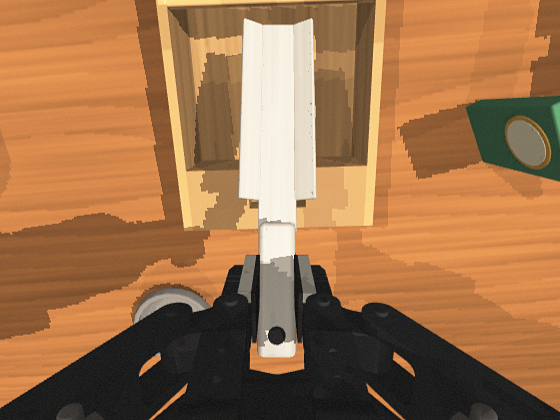

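View pics/s5.png

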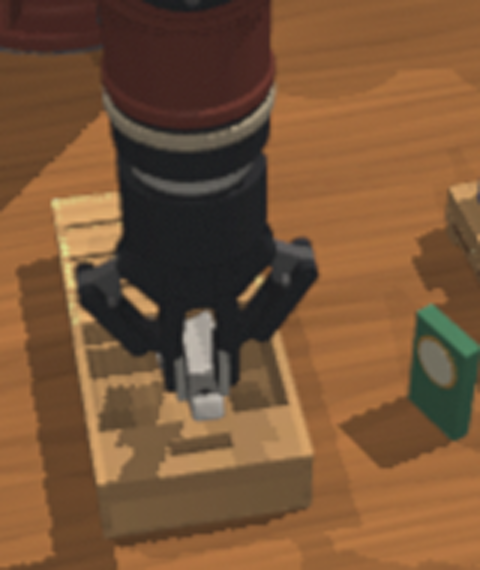

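The wrist view shows the blade tip (row 20) just clear of the lid edge (row 5), and the contact force has gone. Now I'll lift straight up.

```bash
python3 -m creep '[0.003,0,0.01,0,0.002,0,0.02,0,0,0,0.025,0,0,0,0.025,0,0,0,0.025,0]'; python3 -m creep '[0,0,0.025,0,0,0,0.01,0,0,0,0,0,0,0,0,0,0,0,0,0]'; python3 - <<'E'
from h import *
s=ctrl.state();K,E=cam("wrist");im=read_camera("wrist"); save("pics/w15.png",im);np.savez("w15.npz",K=K,E=E,im=im)
print(s["tool_pos"],s["width"],s["ft_force"],s["time"])
for c in ["wrist","scene","top"]:
    im=read_camera(c)
    if c!="wrist": save(f"pics/{c}6.png",im)
    for n in ["handle_end","blade_end","red_badge"]: print(c,n,[(np.round(x["centre"],4).tolist(),round(x["conf"],2)) for x in place_of(c,n)][:3])
E
```

```text
time: 18.3
tool_pos: [0.6287, -0.0081, 0.3001]
eef_rot: [180.0, -0.1, 175.1]
ft_force: [0.5, -0.2, -1.6]
width: 0.0159
time: 18.72
tool_pos: [0.6288, -0.0081, 0.3325]
eef_rot: [180.0, -0.2, 175.1]
ft_force: [0.0, 0.1, -0.2]
width: 0.0159
[ 0.62882263 -0.00808661  0.33249695] 0.015898279606560987 [ 0.01538661  0.11344308 -0.15225278] 18.7167
wrist handle_end [([0.663, -0.0125, 0.2722], 0.73)]
wrist blade_end [([0.506, 0.0012, 0.1859], 0.89)]
wrist red_badge [([0.5366, 0.2499, 0.0239], 0.85)]
scene handle_end [([0.6651, -0.0175, 0.2811], 0.91)]
scene blade_end [([0.5085, 0.001, 0.1924], 0.51)]
scene red_badge [([0.5402, 0.2519, 0.0204], 0.78)]
top handle_end []
top blade_end []
top red_badge []
```

View pics/w15.png

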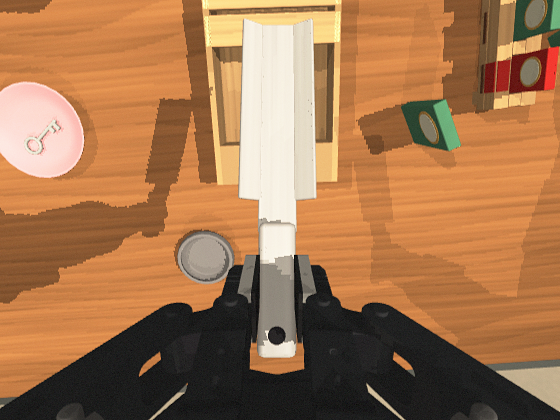

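View pics/scene6.png

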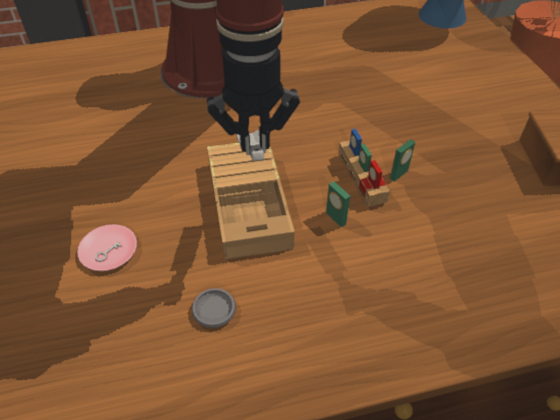

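Both views put the shoehorn ends well clear of the box, with the blade end at z ≈ 0.19 and the handle end at z ≈ 0.27. The red badge stands in the rack, and the saucer and soap dish are where they were. I'll let it settle, then hand in.

```bash
python3 -m creep '[0,0,0,0,0,0,0,0,0,0,0,0,0,0,0,0,0,0,0,0]'; python3 - <<'E'
from h import *
s=ctrl.state(); print(s["tool_pos"],s["width"],abs(s["joint_velocities"]).max(),s["ft_force"])
print(ctrl.hand_in())
E
```

```text
time: 19.78
tool_pos: [0.6295, -0.0081, 0.3345]
eef_rot: [180.0, 0.0, 175.1]
ft_force: [-0.2, -0.3, -0.7]
width: 0.0162
[ 0.62951518 -0.00814936  0.33445388] 0.016155394848116265 0.0524360491077966 [-0.1958266  -0.32357003 -0.73289889]
the job is handed in; nothing more can be done
None
```

The job was handed in at 19.8 s, with the red badge in the red-marked slot and the shoehorn held still in the gripper above the box. No verdict was reported.

- **Red badge:** I gripped it across its thickness, turned it about 95°, and lined it up with the slot from close wrist views. It reached the slot floor at the expected height (tool at z = 0.1226 m, about 7 N upward), and I then let go. The wrist camera afterwards put it at (0.537, 0.250, 0.024), against about (0.538, 0.250, 0.022) for the slot.
- **Shoehorn:** I gripped it at the middle of the handle, and it tilted against the lid edge with at most about 8 N at the wrist. I pulled it out diagonally, then lifted it.
- **Last checks:** The two camera views put the blade end at z ≈ 0.186–0.192 m and the handle end at z ≈ 0.272–0.281 m. The arm was still, the fingers were 16 mm apart on the handle, and the wrist force was under 1 N. In the pictures, the other badges, saucer and soap dish looked unmoved.
- **Disagreements:**
    - The last scene view put the badge about 2–3 mm from the slot centre, but the networks are only good to about 4 mm.
    - The top camera found neither the shoehorn nor the badge, because the arm was in the way.
    - The wrist camera showed an offset of about 1 mm between tool and badge, so I aligned by comparing badge and slot in the same picture.
    - The handle measured 16 mm between the fingers against 18 mm in the text.

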